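# Dial open a locked sample box

## Robot

A 6-joint arm with a two-finger parallel gripper is mounted at the origin on the work surface. World frame = base frame: x ahead of the robot, y to its left, z up, the work surface at z = 0. Lengths are in mm, angles in rad, forces in N, time in s.
With the tool pointing down it reaches from about 250 to 775 mm from the base axis. Payload 4 kg.
Tool frame: the origin (TCP) lies on the front face of the gripper's body, between the roots of the fingers; the fingertips stand 97 mm ahead of it and the grasp point (between the pads) lies 78 mm ahead of it (manip.grasp_offset is the z of the grasp point in the tool frame, in mm); z points along the fingers, y is the direction in which the jaws open and shut (so a half turn about z gives the same grasp; the last joint's range is limited). The gripper opens to 94 mm and grips with 3 to 60 N. Pads are 16 mm wide; open, the fingers measure 119 mm over their backs; the gripper's body (75 mm by 177 mm) begins 78 mm behind the grasp point.
Start: joints at [-1.432, 0.087, 1.371, -0, 1.684, -0.103], TCP at [131.693, -534.011, 302.706] pointing down, gripper open.
Joint ranges: [-3.1, 3.1], [-0.76, 2.03], [0.27, 2.55], [-1.08, 4.22], [0.17, 2.65], [-2.57, 2.57]. Speed limits (rad/s): [2.79, 2.79, 3.14, 3.14, 3.14, 3.14].

## Interface

Orientations are given as a 3x3 rotation matrix whose columns are the frame's x, y, z axes.
In Python, from station import manip gives the robot as it stands. The module is installed in compiled form; this text tells all that it offers.
- The arm moves only by the tool arm_command, never from a script. Its argument "moves" is a list of rows, each a list of 3 entries, a list of its own where there are three numbers: the opening in per cent of the stroke, from 0 (shut) to 100 (fully open), then the shift along the tool's x, y, z in m, then the turn, a rotation vector about the tool's x, y, z in rad. In form: [[gripper, [x, y, z], [wx, wy, wz]], ...]. A call has 1 to 8 rows; each row shifts and turns the commanded pose from where the row before left it, along the tool's axes as they then stand; what a row does not reach is not made up. A row lasts 1/10 s, in which the tool goes at most 50 mm and 8.59 degrees, less where a joint would pass 70% of its speed; a pose out of reach is approached as far as the arm can. A call is refused whole if a number of a shift passes 0.05 or a number of a turn 0.15, either way. A call with a gripper value outside its range is refused whole. The fingers move at their own pace and stop on an object; the grip force is fixed at half the most. Time passes only in rows, so rows that do not move let the fingers close. It gives the time, the measured TCP pose, the force and the opening at its end, in the units of the state.
- manip.observe(): the state, without advancing time (a new reading comes with each control period).
- manip.snapshot(name): name is "scene" or "top"; returns the picture (400x640x3 uint8, red, green, blue); there is no depth.
- manip.camera_info(name): a dict with "vfov" (degrees; the focal length in pixels is half the picture's height over the tangent of half this angle, whatever the lens; pixels are square), "cx", "cy" (the principal point, pixels), "dist_coeffs" ([k1, k2, p1, p2, k3] as OpenCV has them; the pictures are not rectified), "rvec" (rotation vector, rad) and "tvec" (3), from world to camera coordinates, as OpenCV has them. Camera axes: x right, y down, z forward; pixel columns grow to the right and rows downward; lengths in mm; the calibration is good to about 2 mm. A picture is of the moment at which its call begins. camera_info takes no time and is no camera call.
- manip.hand_in(): hands the job in, once; it reports no verdict.
The state is a dict: "clock": time; "q": joint angles; "dq": joint speeds; "joint_efforts": joint torques, N m; "ee_pos": TCP position; "orientation": TCP orientation; "wrist_force": force on the tool from outside, world axes, zero at the start; "wrist_torque": the same for the moment, N m; "gripper_width": finger opening in mm.
Only numpy, scipy, OpenCV 4.12 (cv2) and the standard library are available. Lean on these libraries where they do the work, as an engineer would, in place of code of your own. Each camera call takes 0.05 s, during which the arm holds its last target.

## Task

Open the locked sample box: turn its combination dial right to 38 and pause, then left to 2 and pause, then right again past 0 until you clearly feel it come up against its soft stop, and press it there a moment without forcing it. Then slide the teal cover all the way open by its black grip and let go. Leave the jar, the tip box and the beaker where they stand.

Things in the scene. Friction and masses are not known exactly. Their poses are not given: they have to be found in the camera images.
- deck (a point): Centre of the flat top (deck) of the lock box, a fixed white metal case 240 x 240 mm, 90 mm high. x axis to the box's far side (away from the robot at yaw 0), y to its left (the dial's half), z up. From here the dial's axis is at x 0, y +60 mm, the shut cover's grip at x +62.5, y -50 mm.
- dial (a joint): Angle of the dial (rad), 0 when its wide red line (number 0) is at the red index mark on the deck at the dial's far side (box +x). Left (counter-clockwise from above) raises it. 40 numbers to a turn, 0.157 rad each, rising clockwise round the dial, so left brings up higher ones: 2 is +0.314, 38 is -0.314. A number counts when the dial rests within 0.11 rad of it for 0.3 s. Starts at 0.1 to 0.8.
- dial_grip (a point): Where to grip the dial: on its axis, 31 mm above the deck, 13 mm below the top of its round fluted aluminium knob (44 mm in diameter, 38 mm high, on the dial disc). Any grip direction from above will do. It turns with the dial: x axis to the red line, z up.
- dial_knob: The same knob; origin at the centre of its foot, 6 mm above the deck. It takes about 0.06 N m to turn. Press it on the stop with 0.12 to 0.45 N m on top of that friction for 0.4 s (0.25 is right); above 0.5 the lock is spoiled. The stop is a spring: each 0.1 rad of turn past first touch adds 0.6 N m. When let go the dial may spring back a little.
- safe: The lock box; origin at the centre of its underside, 90 mm below the deck point, same axes. The dial's soft stop is hidden inside and differs from box to box: turning right, it is first touched somewhere between -0.57 and -1.13 rad of joint dial, and can only be found by feel. Below -0.5 rad the cover is free.
- cover_grip (a point): Grip of the sliding cover: a black upright rib 12 mm thick (along the box's x), 40 mm long (along y), rising from the cover (5 mm thick teal plate, 85 x 98 mm, lying on the deck) to 39 mm above the deck. The point is at the rib's centre, 25 mm above the deck. Axes as the box's.
- cover (a joint): How far the cover is slid open, m: 0 shut, 0.080 fully open against its end. It slides along the box's -x (towards the robot) with 2.5 N of friction and stays where it is left. While the dial stands above -0.40 rad the cover is locked after a few mm of play.
- jar: Amber jar with a blue cap, 56 mm in diameter, 85 mm high, left of the box; origin at the centre of its underside.
- tip_box: Open orange box with dividers, 120 x 85 x 50 mm, right of the box; origin at the centre of its underside.
- beaker: Open glass beaker, 66 mm in diameter, 80 mm high, beyond the box; origin at the centre of its underside.
- index_mark (a point): The fixed red index mark on the deck beside the dial, on the box's +x side of it, 54 mm from the dial's axis. The black dial disc (86 mm in diameter, its top 6 mm above the deck) has a white tick at each number, a longer one at each fifth, a wide red one at 0 and a yellow one at 10; no figures are printed. Axes as the box's.

How it is judged:
By the outcome, as a careful person would: the job done as asked, in the order asked, and still so for the second after the job is handed in, with the robot touching nothing.
It also fails if it takes over 64 s, if anything falls off the work surface, if the arm or the gripper's body presses on something with over 40 N, if the wrist force passes 120 N, or if a joint passes its speed limit or range.

## Working session

There is one attempt and no reset: what is moved stays moved. The work goes in short steps, Python scripts to look and compute and a tool call to move; the robot and the scene stay as the last step left them, time stands still between calls to the robot, and variables do not carry over. Pictures are saved under pics/ and viewed, and the job is handed in when it is done.

Besides the shell and the picture viewer there is one more tool, called as a command line: name --argument value ..., lists and objects as JSON in quotes. arm_command: Moves the arm, as the interface text tells. Its arguments: {"type":"object","properties":{"moves":{"type":"array","items":{"type":"array"}}},"required":["moves"]}

```bash
mkdir -p pics
cat > h.py <<'E'
import numpy as np, cv2
from station import manip
def cam(n):
    c=manip.camera_info(n); f=200/np.tan(np.radians(c['vfov'])/2)
    K=np.array([[f,0,c['cx']],[0,f,c['cy']],[0,0,1.]]); R=cv2.Rodrigues(np.array(c['rvec'],float))[0]
    return K,np.array(c['dist_coeffs'],float),R,np.array(c['tvec'],float).ravel()
def onplane(n,px,z):
    K,d,R,t=cam(n); u=cv2.undistortPoints(np.array(px,float).reshape(-1,1,2),K,d).reshape(-1,2)
    D=np.c_[u,np.ones(len(u))]@R; C=-R.T@t
    return C+D*((z-C[2])/D[:,2])[:,None]
def snap(n,name):
    im=manip.snapshot(n); cv2.imwrite(f'pics/{name}.png',im[:,:,::-1]); return im
E
python3 - <<'E'
from h import *
print(manip.observe())
for n in('scene','top'):
    snap(n,n+'0'); print(n,manip.camera_info(n))
E
```

```text
{'clock': 0.0, 'q': array([-1.43211939e+00,  8.79578714e-02,  1.37224685e+00,  2.31521238e-05,
        1.68359136e+00, -1.03094096e-01]), 'dq': array([ 1.54327772e-04, -6.28812331e-04,  5.36515846e-04,  8.25896961e-05,
        4.54002192e-04,  9.37518210e-05]), 'joint_efforts': array([-1.34935173e-03, -3.40190721e+01, -3.02427042e+01,  7.15748733e-02,
        3.33115587e-02, -1.84950677e-04]), 'ee_pos': array([ 131.64044494, -533.67068532,  301.50613172]), 'orientation': array([[ 9.70914890e-01,  2.39424723e-01, -2.81802378e-04],
       [ 2.39424758e-01, -9.70912462e-01,  2.18545699e-03],
       [ 2.49646993e-04, -2.18936320e-03, -9.99997572e-01]]), 'wrist_force': array([-0.47106557, -0.4008028 ,  0.18195983]), 'wrist_torque': array([ 0.01518187, -0.04121103,  0.00619086]), 'gripper_width': 93.90406208237557}
scene {'vfov': 55.08808431632056, 'cx': 321.7827756660882, 'cy': 194.17603816319328, 'dist_coeffs': array([0.02007513, 0.        , 0.        , 0.        , 0.        ]), 'rvec': array([ 1.85414277,  1.25037532, -0.67943659]), 'tvec': array([-245.59243709, -236.70040914, 1404.84333947])}
top {'vfov': 51.22633519381328, 'cx': 314.3351218098747, 'cy': 205.1881800217324, 'dist_coeffs': array([-0.05114763,  0.        ,  0.        ,  0.        ,  0.        ]), 'rvec': array([ 2.19516386, -2.1519902 ,  0.16748688]), 'tvec': array([-15.84686375, 623.73180551, 976.03511177])}
```

View pics/scene0.png

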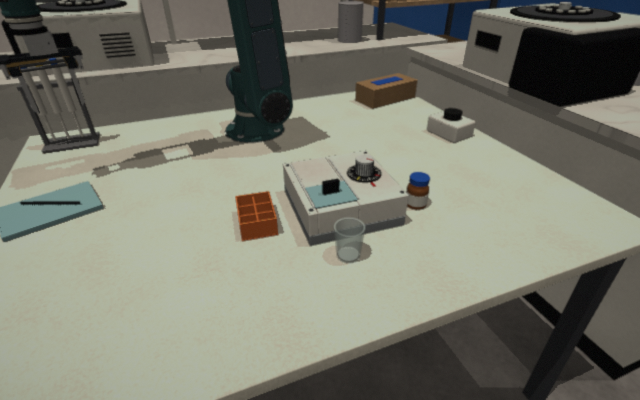

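View pics/top0.png

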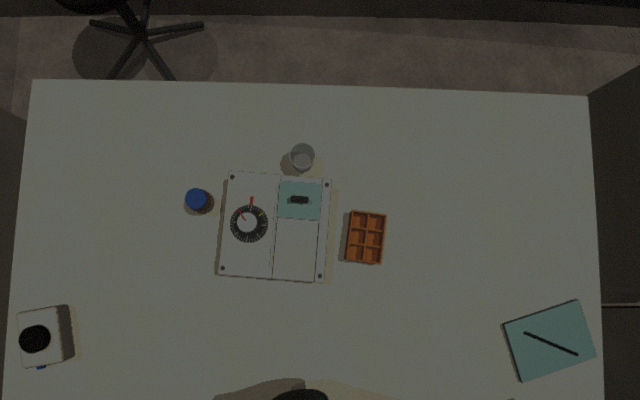

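The top view shows the box with the dial at about (249,223), the index mark at (252,201), the cover grip at (299,200), the jar at (197,199), the tip box at (366,237) and the beaker at (302,157). I'll measure these next.

Run:
```python
from h import *
im=cv2.imread('pics/top0.png')
c=cv2.resize(im[140:300,170:400],None,fx=3.4,fy=3.4,interpolation=cv2.INTER_CUBIC); c=np.clip(c*1.6,0,255).astype(np.uint8)
cv2.imwrite('pics/top0z.png',c)
hsv=cv2.cvtColor(im,cv2.COLOR_BGR2HSV)
def blobs(m,box,mn=3):
    M=np.zeros_like(m);x0,y0,x1,y1=box;M[y0:y1,x0:x1]=m[y0:y1,x0:x1]
    n,l,s,ce=cv2.connectedComponentsWithStats(M)
    return [(s[i].tolist(),ce[i].round(2).tolist()) for i in range(1,n) if s[i,4]>=mn]
red=cv2.inRange(hsv,(0,140,70),(8,255,255))|cv2.inRange(hsv,(170,140,70),(180,255,255))
print('red',blobs(red,(220,180,275,250)))
dark=cv2.inRange(hsv,(0,0,0),(180,255,60))
print('dark',blobs(dark,(215,165,335,285)))
teal=cv2.inRange(hsv,(75,40,60),(100,255,255)); print('teal',blobs(teal,(270,170,335,230),20))
```

```text
red [([250, 197, 3, 7, 17], [251.0, 200.0]), ([238, 209, 3, 5, 8], [239.12, 211.0])]
dark [([293, 166, 17, 7, 27], [300.52, 169.48]), ([230, 175, 4, 4, 13], [231.62, 176.38]), ([325, 183, 4, 4, 10], [326.3, 184.3]), ([287, 196, 22, 8, 141], [298.18, 199.43]), ([221, 204, 2, 8, 11], [221.64, 207.91]), ([230, 205, 38, 37, 735], [249.45, 224.32]), ([317, 237, 1, 3, 3], [317.0, 238.0]), ([221, 266, 4, 4, 11], [222.18, 267.82]), ([318, 274, 4, 4, 11], [319.36, 275.45]), ([270, 279, 4, 1, 4], [271.5, 279.0]), ([296, 281, 3, 1, 3], [297.0, 281.0])]
teal [([277, 181, 44, 39, 1293], [298.97, 200.32])]
```

View pics/top0z.png

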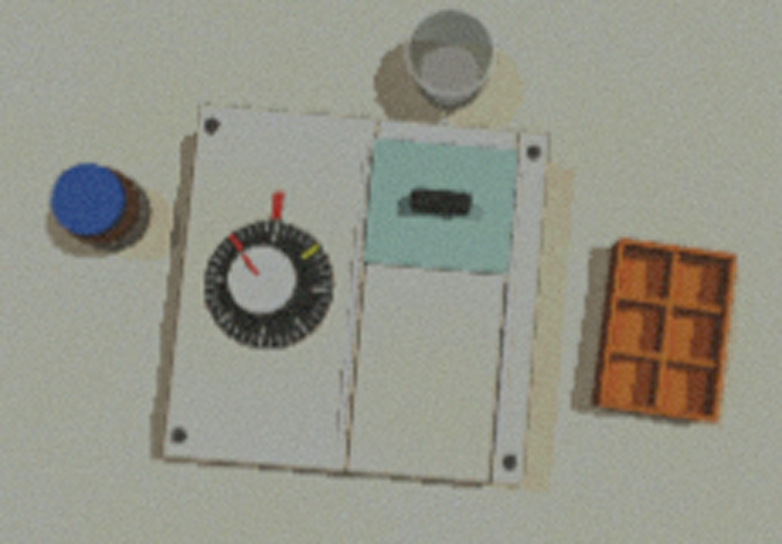

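The zoomed picture shows four corner bolts, the red line about 35–40° left of the index mark, and the shut cover with its rib.

```bash
python3 - <<'E'
from h import *
B=onplane('top',[(231.62,176.38),(326.3,184.3),(319.36,275.45),(222.18,267.82)],90)[:,:2]  # farL farR nearR nearL
print(B.round(1)); ctr=B.mean(0)
ax=(B[0]+B[1]-B[2]-B[3])/2; ay=(B[0]+B[3]-B[1]-B[2])/2
yaw=np.arctan2(ax[1],ax[0]); yaw2=np.arctan2(-ay[0],ay[1]); print('ctr',ctr,np.hypot(*ax),np.hypot(*ay),yaw,yaw2)
yaw=(yaw+yaw2)/2
R=np.array([[np.cos(yaw),-np.sin(yaw)],[np.sin(yaw),np.cos(yaw)]])
print('deck axis',ctr+R@[0,60],'grip',ctr+R@[62.5,-50])
idx=onplane('top',[(251,200)],90)[0,:2]; print('idx local',R.T@(idx-ctr))
dl=onplane('top',[(239.12,211)],96)[0,:2]; L=R.T@(dl-ctr)-[0,60]; print('red local',L,'angle',np.arctan2(L[1],L[0]))
im=cv2.imread('pics/top0.png');hsv=cv2.cvtColor(im,cv2.COLOR_BGR2HSV)
m=cv2.inRange(hsv,(0,0,0),(180,255,75));M=np.zeros_like(m);M[203:245,228:271]=m[203:245,228:271]
M=cv2.morphologyEx(M,cv2.MORPH_CLOSE,np.ones((5,5),np.uint8))
c=max(cv2.findContours(M,0,2)[0],key=cv2.contourArea);h=cv2.convexHull(c);e=cv2.fitEllipse(h);print(e)
print('disc ctr local',R.T@(onplane('top',[e[0]],96)[0,:2]-ctr))
print('rib top local',R.T@(onplane('top',[(300,198.5)],129)[0,:2]-ctr))
for n,p,z in(('jar',(196,199),85),('beaker',(302,152),80),('tip',(367,237),50)):
    w=onplane('top',[p],z)[0];print(n,w.round(0),(R.T@(w[:2]-ctr)).round(0))
E
python3 - <<'E'
import cv2,numpy as np
im=cv2.imread('pics/scene0.png')[120:280,220:450]
cv2.imwrite('pics/scene0z.png',cv2.resize(im,None,fx=3.4,fy=3.4,interpolation=cv2.INTER_CUBIC))
E
```

```text
[[680.5 190.9]
 [667.  -28.8]
 [457.6 -16.1]
 [470.7 203.6]]
ctr [568.98135436  87.41555962] 209.99613935624748 220.04734426133362 -0.060456870250377714 -0.060400899459432625
deck axis [572.6048812  147.30604345] grip [628.34766931  33.73231597]
idx local [53.88452835 60.05015849]
red local [25.75714983 23.74546902] angle 0.74478264508361
((248.6012725830078, 223.3346710205078), (37.6114616394043, 38.5887565612793), 44.97086715698242)
disc ctr local [-0.50727561 59.54968838]
rib top local [ 61.30197285 -52.41202916]
jar [627. 272.  85.] [ 46. 187.]
beaker [745.  29.  80.] [179. -47.]
tip [ 549. -131.   50.] [  -7. -219.]
```

View pics/scene0z.png

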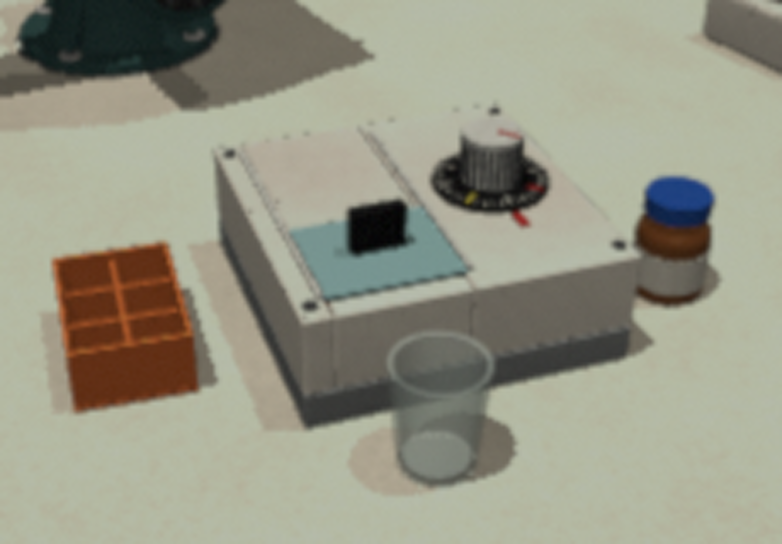

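arm_command --moves '[[100, [0.0348, -0.0327, 0], [0, 0, 0]], [100, [0.0348, -0.0327, 0], [0, 0, 0]], [100, [0.0348, -0.0327, 0], [0, 0, 0]], [100, [0.0348, -0.0327, 0], [0, 0, 0]], [100, [0.0348, -0.0327, 0], [0, 0, 0]], [100, [0.0348, -0.0327, 0], [0, 0, 0]], [100, [0.0348, -0.0327, 0], [0, 0, 0]], [100, [0.0348, -0.0327, 0], [0, 0, 0]]]'

```text
clock: 0.9
ee_pos: [339.8, -211.5, 302.4]
orientation: [[0.971, 0.239, 0.0], [0.239, -0.971, -0.0], [0.0, 0.0, -1.0]]
wrist_force: [-0.1, -0.5, 0.3]
gripper_width: 93.8
```

arm_command --moves '[[100, [0.0348, -0.0327, 0], [0, 0, 0]], [100, [0.0348, -0.0327, 0], [0, 0, 0]], [100, [0.0348, -0.0327, 0], [0, 0, 0]], [100, [0.0348, -0.0327, 0], [0, 0, 0]], [100, [0.0348, -0.0327, 0], [0, 0, 0]], [100, [0.0348, -0.0327, 0], [0, 0, 0]], [100, [0.0348, -0.0327, 0], [0, 0, 0]], [100, [0, 0, 0], [0, 0, -0.14]]]'

```text
clock: 1.7
ee_pos: [522.6, 71.7, 300.8]
orientation: [[0.924, 0.381, -0.002], [0.381, -0.924, 0.002], [-0.001, -0.003, -1.0]]
wrist_force: [-0.2, 0.7, -0.2]
gripper_width: 94.4
```

arm_command --moves '[[100, [0, 0, 0], [0, 0, -0.14]], [100, [0, 0, 0], [0, 0, -0.14]], [100, [0, 0, 0], [0, 0, -0.14]], [100, [0, 0, 0], [0, 0, -0.14]], [100, [0, 0, 0], [0, 0, -0.14]], [100, [0, 0, 0], [0, 0, -0.14]], [100, [0, 0, 0], [0, 0, -0.14]], [100, [0, 0, 0], [0, 0, -0.14]]]'

```text
clock: 2.5
ee_pos: [520.9, 67.2, 302.0]
orientation: [[0.063, 0.998, -0.001], [0.998, -0.063, -0.0], [-0.0, -0.001, -1.0]]
wrist_force: [0.1, -0.2, -0.3]
gripper_width: 93.9
```

arm_command --moves '[[100, [0, 0, 0], [0, 0, -0.14]], [100, [0, 0, 0], [0, 0, -0.14]], [100, [0, 0, 0], [0, 0, -0.14]], [100, [0, 0, 0], [0, 0, -0.14]], [100, [0, 0, 0], [0, 0, -0.14]], [100, [0, 0, 0], [0, 0, -0.14]], [100, [0, 0, 0], [0, 0, -0.14]], [100, [0, 0, 0], [0, 0, -0.14]]]'

```text
clock: 3.3
ee_pos: [520.8, 67.2, 302.0]
orientation: [[-0.871, 0.492, -0.001], [0.492, 0.871, -0.0], [0.001, -0.001, -1.0]]
wrist_force: [0.2, 0.8, -0.3]
gripper_width: 94.0
```

arm_command --moves '[[100, [-0.0028, 0.0477, 0], [0, 0, 0]], [100, [-0.0028, 0.0477, 0], [0, 0, 0]], [100, [0, 0, 0.03], [0, 0, 0]], [100, [0, 0, 0.03], [0, 0, 0]], [100, [0, 0, 0], [0, 0, 0]], [100, [0, 0, 0], [0, 0, 0]]]'

```text
clock: 3.9
ee_pos: [573.0, 147.1, 242.0]
orientation: [[-0.868, 0.497, -0.002], [0.497, 0.868, -0.0], [0.002, -0.001, -1.0]]
wrist_force: [0.4, 0.8, 0.9]
gripper_width: 93.9
```

Run:
```python
from h import *
a=snap('top','top1');b=snap('scene','scene1')
f=lambda i,x,y:cv2.resize(np.ascontiguousarray(i[y:y+120,x:x+120,::-1]),None,fx=3.3,fy=3.3,interpolation=cv2.INTER_CUBIC)
cv2.imwrite('pics/c1.png',np.hstack([f(a,190,160),f(b,305,110)]))
o=manip.observe();print(o['ee_pos'],o['orientation'][:,0],o['q'],o['wrist_torque'])
```

```text
[573.9383168  147.08314652 244.71829672] [-0.86770153  0.49707932 -0.00249138] [ 1.55219977e-01  1.97301966e-01  1.36157746e+00 -5.73948678e-05
  1.57956688e+00 -8.95348027e-01] [-0.00289495 -0.16625038 -0.04188158]
```

View pics/c1.png

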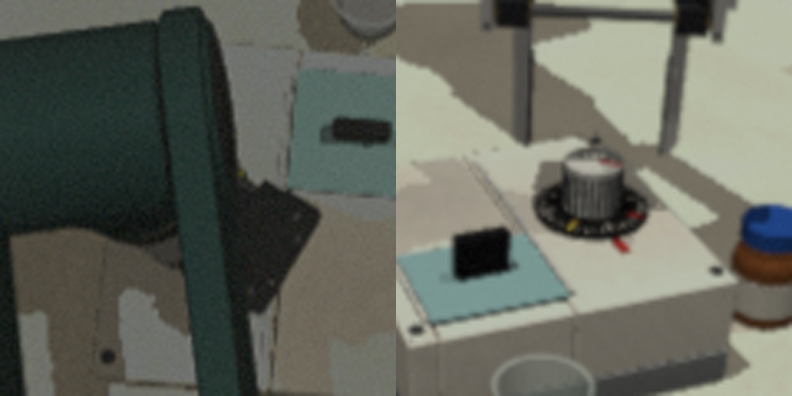

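The top view is blocked by the arm. The scene view shows the fingers straddling the knob, with the red 0 line right of the mark as seen from this side. I'll descend and grip.

arm_command --moves '[[100, [0, 0, 0.02], [0, 0, 0]], [100, [0, 0, 0.015], [0, 0, 0]], [100, [0, 0, 0.008], [0, 0, 0]], [100, [0, 0, 0], [0, 0, 0]], [100, [0, 0, 0], [0, 0, 0]]]'

```text
clock: 4.5
ee_pos: [573.5, 147.2, 200.2]
orientation: [[-0.868, 0.497, 0.001], [0.497, 0.868, 0.0], [-0.001, 0.0, -1.0]]
wrist_force: [0.3, 1.4, 0.1]
gripper_width: 94.2
```

arm_command --moves '[[0, [0, 0, 0], [0, 0, 0]], [0, [0, 0, 0], [0, 0, 0]], [0, [0, 0, 0], [0, 0, 0]], [0, [0, 0, 0], [0, 0, 0]], [0, [0, 0, 0], [0, 0, 0]], [0, [0, 0, 0], [0, 0, 0]], [0, [0, 0, 0], [0, 0, 0]], [0, [0, 0, 0], [0, 0, 0]]]'

```text
clock: 5.3
ee_pos: [573.5, 147.6, 199.7]
orientation: [[-0.868, 0.497, 0.001], [0.497, 0.868, 0.001], [-0.0, 0.001, -1.0]]
wrist_force: [1.1, 1.3, -0.1]
gripper_width: 43.2
```

```bash
cat > st.py <<'E'
from h import *
o=manip.observe();R=o['orientation'];print(o['clock'],o['ee_pos'].round(2),'yaw',np.arctan2(R[1,0],R[0,0]).round(4),'q6',o['q'][5].round(4),'F',o['wrist_force'].round(2),'T',o['wrist_torque'].round(3),'e6',o['joint_efforts'][5].round(3),'w',o['gripper_width'])
E
cat > look.py <<'E'
import sys
from h import *
b=snap('scene',sys.argv[1])
x,y=335,135
cv2.imwrite('pics/'+sys.argv[1]+'z.png',cv2.resize(np.ascontiguousarray(b[y:y+75,x:x+100,::-1]),None,fx=7,fy=7,interpolation=cv2.INTER_CUBIC))
E
python3 st.py; python3 look.py s2; python3 st.py
```

```text
5.3 [573.5  147.63 199.68] yaw 2.622 q6 -0.8953 F [ 1.07  1.33 -0.13] T [ 0.219 -0.291 -0.016] e6 -0.014 w 43.245295785390894
5.35 [573.49 147.6  199.65] yaw 2.622 q6 -0.8953 F [ 1.24  1.87 -0.32] T [ 0.265 -0.31   0.013] e6 -0.014 w 43.31449127037448
```

View pics/s2z.png

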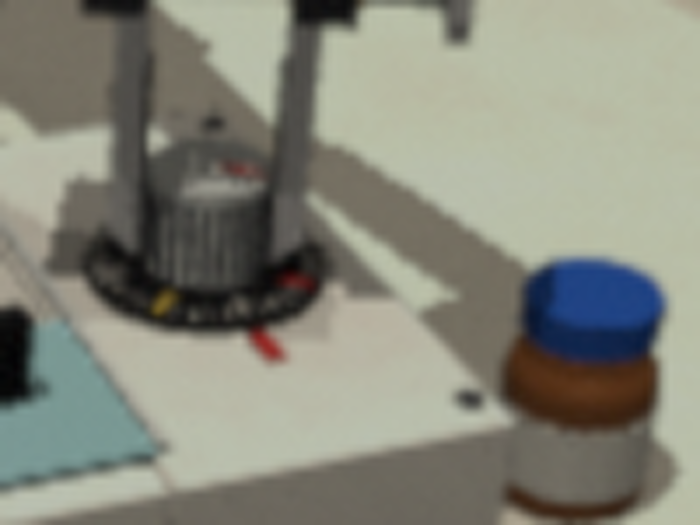

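The fingers are closed on the knob at 43.2 mm. In the scene picture the red line is at about (377,175), the yellow at (358,178) and the index at (373,184). I'll measure the angle here.

```bash
cat > ang.py <<'E'
import sys
from h import *
b=cv2.imread('pics/'+sys.argv[1]+'.png')
h=cv2.cvtColor(b,cv2.COLOR_BGR2HSV).astype(int)
ctr=np.array([568.98,87.42]);yaw=-0.0604;R=np.array([[np.cos(yaw),-np.sin(yaw)],[np.sin(yaw),np.cos(yaw)]])
ds=ctr+R@[0,60]
for nm,m in(('red',((h[...,0]<8)|(h[...,0]>170))&(h[...,1]>110)&(h[...,2]>70)),('yel',(h[...,0]>18)&(h[...,0]<32)&(h[...,1]>120)&(h[...,2]>80))):
    M=np.zeros(m.shape,np.uint8);M[155:195,340:390]=m[155:195,340:390]
    n,l,s,c=cv2.connectedComponentsWithStats(M)
    for i in range(1,n):
        if s[i,4]<2: continue
        L=R.T@(onplane('scene',[c[i]],96)[0,:2]-ds)
        print(nm,s[i,4],c[i].round(1),'local',L.round(1),'r',np.hypot(*L).round(1),'ang',np.arctan2(L[1],L[0]).round(3),'(dial if yellow)',(np.arctan2(L[1],L[0])+np.pi/2).round(3))
E
python3 ang.py scene1; python3 ang.py s2
```

```text
red 3 [377. 175.] local [25.7 24.6] r 35.6 ang 0.762 (dial if yellow) 2.333
red 10 [372.5 183.5] local [58.2 -2.4] r 58.2 ang -0.041 (dial if yellow) 1.529
yel 7 [358. 178.] local [ 23.8 -24.9] r 34.5 ang -0.808 (dial if yellow) 0.762
red 3 [377. 175.] local [25.7 24.6] r 35.6 ang 0.762 (dial if yellow) 2.333
red 10 [372.5 183.5] local [58.2 -2.4] r 58.2 ang -0.041 (dial if yellow) 1.529
yel 6 [357.8 178. ] local [ 23.7 -25.3] r 34.7 ang -0.819 (dial if yellow) 0.752
```

arm_command --moves '[[0, [0, 0, 0], [0, 0, 0.133]], [0, [0, 0, 0], [0, 0, 0.133]], [0, [0, 0, 0], [0, 0, 0.133]], [0, [0, 0, 0], [0, 0, 0.133]], [0, [0, 0, 0], [0, 0, 0.133]], [0, [0, 0, 0], [0, 0, 0.133]], [0, [0, 0, 0], [0, 0, 0.133]], [0, [0, 0, 0], [0, 0, 0.133]]]'

```text
clock: 6.15
ee_pos: [572.6, 147.1, 199.7]
orientation: [[0.018, 1.0, -0.002], [1.0, -0.018, -0.001], [-0.001, -0.002, -1.0]]
wrist_force: [-3.3, 1.0, 0.4]
gripper_width: 43.5
```

arm_command --moves '[[0, [0, 0, 0], [0, 0, 0]], [0, [0, 0, 0], [0, 0, 0]]]'

```text
clock: 6.35
ee_pos: [572.6, 147.1, 199.6]
orientation: [[0.01, 1.0, -0.002], [1.0, -0.01, -0.001], [-0.001, -0.002, -1.0]]
wrist_force: [-2.9, 0.7, 1.3]
gripper_width: 43.6
```

```bash
python3 st.py; python3 look.py s3; python3 ang.py s3
```

```text
6.35 [572.61 147.08 199.64] yaw 1.5604 q6 0.166 F [-2.93  0.69  1.3 ] T [-0.083  0.586 -0.029] e6 -0.013 w 43.62375512663422
red 5 [365.4 178.8] local [33.  -9.6] r 34.4 ang -0.281 (dial if yellow) 1.289
red 11 [372.5 183.6] local [58.7 -2.8] r 58.8 ang -0.047 (dial if yellow) 1.524
yel 4 [349.5 172. ] local [ -9.7 -33.6] r 35.0 ang -1.852 (dial if yellow) -0.281
```

View pics/s3z.png

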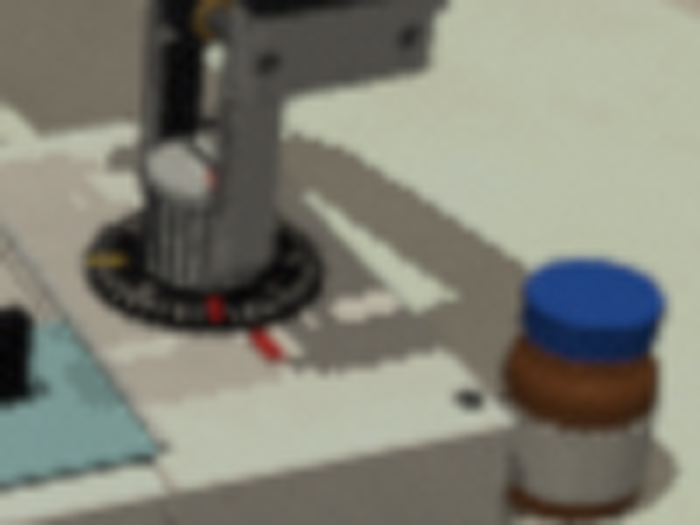

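The red line has moved to about (365,179), so the dial reads −0.28 to −0.31, which is on 38. I'll pause there, then turn left.

arm_command --moves '[[0, [0, 0, 0], [0, 0, 0]], [0, [0, 0, 0], [0, 0, 0]], [0, [0, 0, 0], [0, 0, 0]], [0, [0, 0, 0], [0, 0, 0]], [0, [0, 0, 0], [0, 0, 0]]]'

```text
clock: 6.9
ee_pos: [572.6, 147.1, 199.6]
orientation: [[0.012, 1.0, -0.002], [1.0, -0.012, -0.001], [-0.001, -0.002, -1.0]]
wrist_force: [-5.8, -0.7, 3.9]
gripper_width: 43.2
```

arm_command --moves '[[0, [0, 0, 0], [0, 0, -0.125]], [0, [0, 0, 0], [0, 0, -0.125]], [0, [0, 0, 0], [0, 0, -0.125]], [0, [0, 0, 0], [0, 0, -0.125]], [0, [0, 0, 0], [0, 0, -0.125]], [0, [0, 0, 0], [0, 0, 0]], [0, [0, 0, 0], [0, 0, 0]]]'

```text
clock: 7.6
ee_pos: [573.2, 147.3, 199.6]
orientation: [[-0.573, 0.82, -0.0], [0.82, 0.573, -0.0], [0.0, -0.0, -1.0]]
wrist_force: [-3.5, 0.1, 1.2]
gripper_width: 43.4
```

```bash
python3 st.py; python3 look.py s4; python3 ang.py s4
```

```text
7.6 [573.24 147.25 199.61] yaw 2.1808 q6 -0.4543 F [-3.55  0.1   1.21] T [-0.077  0.526  0.031] e6 0.026 w 43.42940494607598
red 6 [373.5 177.5] local [33.8 11.4] r 35.7 ang 0.327 (dial if yellow) 1.897
red 10 [372.5 183.5] local [58.2 -2.4] r 58.2 ang -0.041 (dial if yellow) 1.529
yel 4 [353.2 175.8] local [ 10.2 -31.7] r 33.4 ang -1.259 (dial if yellow) 0.311
```

View pics/s4z.png

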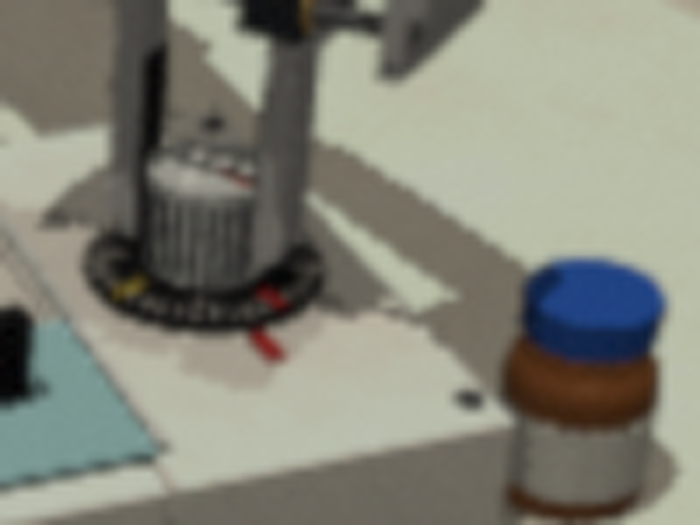

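The red line is at about (373.5,177.5), so the dial reads +0.32 and is on 2. I'll pause, then turn right to about −0.49, short of any possible stop.

arm_command --moves '[[0, [0, 0, 0], [0, 0, 0]], [0, [0, 0, 0], [0, 0, 0]], [0, [0, 0, 0], [0, 0, 0]], [0, [0, 0, 0], [0, 0, 0]], [0, [0, 0, 0], [0, 0, 0]]]'

```text
clock: 8.15
ee_pos: [573.2, 147.2, 199.6]
orientation: [[-0.574, 0.819, -0.0], [0.819, 0.574, -0.0], [0.0, -0.0, -1.0]]
wrist_force: [-3.3, 0.3, 2.5]
gripper_width: 43.8
```

arm_command --moves '[[0, [0, 0, 0], [0, 0, 0.115]], [0, [0, 0, 0], [0, 0, 0.115]], [0, [0, 0, 0], [0, 0, 0.115]], [0, [0, 0, 0], [0, 0, 0.115]], [0, [0, 0, 0], [0, 0, 0.115]], [0, [0, 0, 0], [0, 0, 0.115]], [0, [0, 0, 0], [0, 0, 0.115]]]'

```text
clock: 8.85
ee_pos: [572.4, 147.1, 199.6]
orientation: [[0.196, 0.981, -0.003], [0.981, -0.196, -0.001], [-0.001, -0.002, -1.0]]
wrist_force: [-6.6, -0.7, 4.7]
gripper_width: 43.5
```

```bash
python3 st.py
```

```text
8.85 [572.45 147.1  199.64] yaw 1.3733 q6 0.3532 F [-6.62 -0.68  4.71] T [-0.182  1.08   0.087] e6 -0.855 w 43.54796006183271
```

arm_command --moves '[[0, [0, 0, 0], [0, 0, 0.02]], [0, [0, 0, 0], [0, 0, 0.02]]]'

```text
clock: 9.05
ee_pos: [572.4, 147.1, 199.6]
orientation: [[0.232, 0.973, -0.003], [0.973, -0.232, -0.001], [-0.001, -0.002, -1.0]]
wrist_force: [-6.4, -0.2, 4.2]
gripper_width: 43.6
```

```bash
python3 st.py
```

```text
9.05 [572.42 147.09 199.65] yaw 1.3372 q6 0.3893 F [-6.35 -0.24  4.17] T [-0.106  1.168  0.085] e6 -0.078 w 43.580520049341224
```

arm_command --moves '[[0, [0, 0, 0], [0, 0, 0.02]], [0, [0, 0, 0], [0, 0, 0.02]]]'

```text
clock: 9.25
ee_pos: [572.4, 147.1, 199.6]
orientation: [[0.27, 0.963, -0.003], [0.963, -0.27, -0.001], [-0.001, -0.002, -1.0]]
wrist_force: [-7.0, -1.0, 3.3]
gripper_width: 43.8
```

```bash
python3 st.py
```

```text
9.25 [572.36 147.11 199.63] yaw 1.2972 q6 0.4293 F [-6.95 -1.02  3.28] T [-0.076  1.116  0.015] e6 -0.092 w 43.84124156447392
```

arm_command --moves '[[0, [0, 0, 0], [0, 0, 0.02]], [0, [0, 0, 0], [0, 0, 0.01]]]'

```text
clock: 9.45
ee_pos: [572.3, 147.1, 199.6]
orientation: [[0.299, 0.954, -0.003], [0.954, -0.299, -0.001], [-0.001, -0.002, -1.0]]
wrist_force: [-5.3, -1.2, 3.8]
gripper_width: 43.8
```

```bash
python3 st.py
```

```text
9.45 [572.35 147.12 199.63] yaw 1.2674 q6 0.4591 F [-5.32 -1.22  3.76] T [-0.179  1.173  0.074] e6 0.026 w 43.751783949904066
```

arm_command --moves '[[0, [0, 0, 0], [0, 0, 0.02]], [0, [0, 0, 0], [0, 0, 0.01]]]'

```text
clock: 9.65
ee_pos: [572.3, 147.1, 199.6]
orientation: [[0.327, 0.945, -0.003], [0.945, -0.327, -0.001], [-0.001, -0.003, -1.0]]
wrist_force: [-6.6, -0.8, 3.4]
gripper_width: 43.9
```

```bash
python3 st.py
```

```text
9.65 [572.31 147.12 199.63] yaw 1.2375 q6 0.4891 F [-6.57 -0.79  3.39] T [-0.121  1.208  0.068] e6 0.024 w 43.92176809631597
```

arm_command --moves '[[0, [0, 0, 0], [0, 0, 0.02]], [0, [0, 0, 0], [0, 0, 0.015]]]'

```text
clock: 9.85
ee_pos: [572.3, 147.1, 199.6]
orientation: [[0.36, 0.933, -0.003], [0.933, -0.36, -0.001], [-0.002, -0.003, -1.0]]
wrist_force: [-8.1, -0.6, 3.6]
gripper_width: 43.3
```

```bash
python3 st.py
```

```text
9.85 [572.26 147.15 199.61] yaw 1.2024 q6 0.5242 F [-8.07 -0.61  3.6 ] T [-0.04   1.227  0.022] e6 -0.035 w 43.306538453511976
```

arm_command --moves '[[0, [0, 0, 0], [0, 0, 0.02]], [0, [0, 0, 0], [0, 0, 0.015]]]'

```text
clock: 10.05
ee_pos: [572.2, 147.2, 199.6]
orientation: [[0.393, 0.92, -0.003], [0.92, -0.393, -0.0], [-0.002, -0.003, -1.0]]
wrist_force: [-7.0, -0.3, 3.5]
gripper_width: 43.9
```

```bash
python3 st.py
```

```text
10.05 [572.24 147.17 199.61] yaw 1.1674 q6 0.5592 F [-7.03 -0.33  3.48] T [-0.098  1.247  0.044] e6 -0.034 w 43.855378341776095
```

arm_command --moves '[[0, [0, 0, 0], [0, 0, 0.02]], [0, [0, 0, 0], [0, 0, 0.015]]]'

```text
clock: 10.25
ee_pos: [572.2, 147.2, 199.6]
orientation: [[0.424, 0.905, -0.003], [0.905, -0.424, -0.0], [-0.002, -0.003, -1.0]]
wrist_force: [-7.2, 0.1, 3.9]
gripper_width: 43.6
```

```bash
python3 st.py
```

```text
10.25 [572.2  147.18 199.63] yaw 1.1324 q6 0.5942 F [-7.24  0.07  3.9 ] T [-0.099  1.199  0.046] e6 -0.034 w 43.6076759667657
```

arm_command --moves '[[0, [0, 0, 0], [0, 0, 0.02]], [0, [0, 0, 0], [0, 0, 0.015]]]'

```text
clock: 10.45
ee_pos: [572.2, 147.2, 199.6]
orientation: [[0.456, 0.89, -0.003], [0.89, -0.456, -0.0], [-0.002, -0.003, -1.0]]
wrist_force: [-7.6, -0.5, 5.3]
gripper_width: 43.4
```

```bash
python3 st.py
```

```text
10.45 [572.17 147.22 199.62] yaw 1.0974 q6 0.6292 F [-7.61 -0.46  5.29] T [-0.197  1.222  0.026] e6 -0.034 w 43.41926576384976
```

arm_command --moves '[[0, [0, 0, 0], [0, 0, 0.02]], [0, [0, 0, 0], [0, 0, 0.015]]]'

```text
clock: 10.65
ee_pos: [572.1, 147.2, 199.6]
orientation: [[0.487, 0.874, -0.003], [0.874, -0.487, -0.0], [-0.002, -0.003, -1.0]]
wrist_force: [-7.4, -0.4, 3.9]
gripper_width: 43.4
```

```bash
python3 st.py
```

```text
10.65 [572.14 147.24 199.62] yaw 1.0625 q6 0.6642 F [-7.39 -0.41  3.9 ] T [-0.132  1.255  0.095] e6 -0.034 w 43.385898788548964
```

```bash
python3 look.py s5; python3 ang.py s5; python3 st.py
```

```text
red 7 [358. 178.] local [ 23.8 -24.9] r 34.5 ang -0.808 (dial if yellow) 0.762
red 8 [372.8 183.9] local [59.9 -2.6] r 60.0 ang -0.043 (dial if yellow) 1.528
yel 4 [351.2 168.2] local [-25.8 -22.4] r 34.2 ang -2.426 (dial if yellow) -0.855
10.7 [572.15 147.22 199.63] yaw 1.062 q6 0.6646 F [-8.69 -0.69  4.46] T [-0.068  1.246  0.01 ] e6 0.07 w 43.483599844652915
```

View pics/s5z.png

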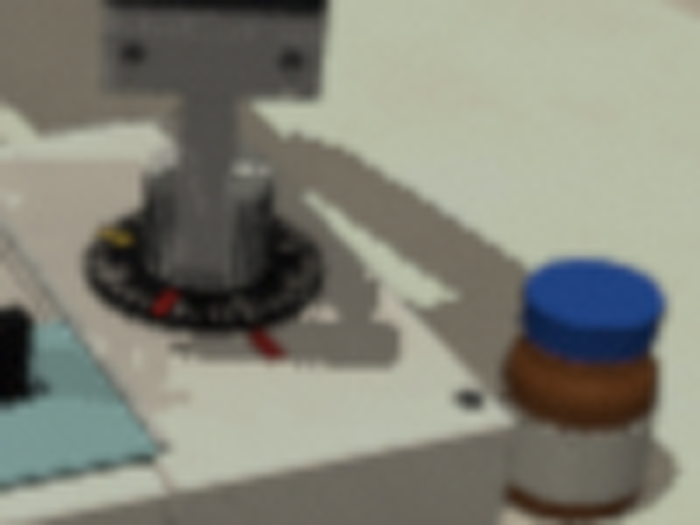

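The red line is at about (358,178), so the dial reads about −0.81 and is following the tool without slipping. The stop isn't felt yet.

arm_command --moves '[[0, [0, 0, 0], [0, 0, 0.02]], [0, [0, 0, 0], [0, 0, 0.015]]]'

```text
clock: 10.9
ee_pos: [572.1, 147.2, 199.6]
orientation: [[0.517, 0.856, -0.003], [0.856, -0.517, -0.0], [-0.002, -0.003, -1.0]]
wrist_force: [-7.9, -0.8, 3.7]
gripper_width: 43.2
```

```bash
python3 st.py
```

```text
10.9 [572.11 147.24 199.62] yaw 1.0275 q6 0.6992 F [-7.94 -0.75  3.68] T [-0.047  1.243  0.051] e6 -0.036 w 43.179170564059035
```

arm_command --moves '[[0, [0, 0, 0], [0, 0, 0.02]], [0, [0, 0, 0], [0, 0, 0.015]]]'

```text
clock: 11.1
ee_pos: [572.1, 147.3, 199.6]
orientation: [[0.547, 0.837, -0.003], [0.837, -0.547, -0.0], [-0.002, -0.003, -1.0]]
wrist_force: [-7.0, -0.2, 3.8]
gripper_width: 43.5
```

```bash
python3 st.py
```

```text
11.1 [572.08 147.26 199.63] yaw 0.9925 q6 0.7342 F [-6.95 -0.23  3.83] T [-0.085  1.251  0.109] e6 -0.034 w 43.5102915358867
```

arm_command --moves '[[0, [0, 0, 0], [0, 0, 0.015]], [0, [0, 0, 0], [0, 0, 0.01]]]'

```text
clock: 11.3
ee_pos: [572.1, 147.3, 199.6]
orientation: [[0.567, 0.824, -0.004], [0.824, -0.567, -0.0], [-0.002, -0.003, -1.0]]
wrist_force: [-8.8, 0.7, 4.1]
gripper_width: 43.5
```

```bash
python3 st.py
```

```text
11.3 [572.05 147.27 199.63] yaw 0.9677 q6 0.7589 F [-8.82  0.71  4.1 ] T [-0.028  1.353  0.056] e6 0.007 w 43.48383444174838
```

arm_command --moves '[[0, [0, 0, 0], [0, 0, 0.02]], [0, [0, 0, 0], [0, 0, 0.015]]]'

```text
clock: 11.5
ee_pos: [572.0, 147.3, 199.6]
orientation: [[0.596, 0.803, -0.004], [0.803, -0.596, -0.0], [-0.002, -0.003, -1.0]]
wrist_force: [-7.6, 0.0, 3.9]
gripper_width: 43.5
```

```bash
python3 st.py
```

```text
11.5 [572.03 147.3  199.63] yaw 0.9326 q6 0.7941 F [-7.59  0.02  3.92] T [-0.055  1.327  0.046] e6 -0.035 w 43.46874127481347
```

arm_command --moves '[[0, [0, 0, 0], [0, 0, 0.02]], [0, [0, 0, 0], [0, 0, 0.015]]]'

```text
clock: 11.7
ee_pos: [572.0, 147.3, 199.6]
orientation: [[0.624, 0.782, -0.004], [0.782, -0.624, -0.0], [-0.003, -0.003, -1.0]]
wrist_force: [-7.8, -0.7, 3.9]
gripper_width: 43.4
```

```bash
python3 st.py
```

```text
11.7 [571.97 147.33 199.6 ] yaw 0.8976 q6 0.8292 F [-7.76 -0.74  3.94] T [-0.119  1.32   0.07 ] e6 -0.034 w 43.370929929067
```

Dial at about −0.96.

arm_command --moves '[[0, [0, 0, 0], [0, 0, 0.02]], [0, [0, 0, 0], [0, 0, 0.015]]]'

```text
clock: 11.9
ee_pos: [572.0, 147.3, 199.6]
orientation: [[0.651, 0.759, -0.004], [0.759, -0.651, -0.0], [-0.003, -0.003, -1.0]]
wrist_force: [-7.8, 0.3, 5.0]
gripper_width: 43.9
```

```bash
python3 st.py
```

```text
11.9 [571.96 147.33 199.62] yaw 0.8625 q6 0.8642 F [-7.78  0.31  5.  ] T [-0.057  1.36   0.08 ] e6 -0.03 w 43.88349842881453
```

arm_command --moves '[[0, [0, 0, 0], [0, 0, 0.02]], [0, [0, 0, 0], [0, 0, 0.015]]]'

```text
clock: 12.1
ee_pos: [571.9, 147.4, 199.6]
orientation: [[0.676, 0.737, -0.004], [0.737, -0.676, -0.0], [-0.003, -0.003, -1.0]]
wrist_force: [-7.8, -0.5, 3.9]
gripper_width: 43.4
```

```bash
python3 st.py
```

```text
12.1 [571.93 147.4  199.61] yaw 0.8279 q6 0.8989 F [-7.81 -0.54  3.89] T [0.029 1.419 0.246] e6 0.087 w 43.42115887697788
```

The torque jumped to 0.25 N m, about 0.19 above friction, so this is the stop. I'll hold and confirm.

arm_command --moves '[[0, [0, 0, 0], [0, 0, 0]], [0, [0, 0, 0], [0, 0, 0]]]'

```text
clock: 12.3
ee_pos: [571.9, 147.4, 199.6]
orientation: [[0.676, 0.737, -0.004], [0.737, -0.676, -0.0], [-0.003, -0.003, -1.0]]
wrist_force: [-8.3, -0.9, 4.0]
gripper_width: 43.5
```

```bash
python3 st.py; python3 look.py s6; python3 ang.py s6; python3 st.py
```

```text
12.3 [571.93 147.38 199.61] yaw 0.8282 q6 0.8985 F [-8.3  -0.9   3.97] T [0.002 1.44  0.061] e6 0.071 w 43.54673840152126
red 2 [354.5 177. ] local [ 16.7 -31.1] r 35.3 ang -1.078 (dial if yellow) 0.493
red 8 [372.8 183.9] local [59.9 -2.6] r 60.0 ang -0.043 (dial if yellow) 1.528
yel 2 [351.5 167. ] local [-31.5 -19.4] r 37.0 ang -2.59 (dial if yellow) -1.019
12.35 [571.95 147.37 199.62] yaw 0.8282 q6 0.8985 F [-8.45 -0.32  5.08] T [0.02  1.422 0.105] e6 0.071 w 43.74316637032685
```

arm_command --moves '[[0, [0, 0, 0], [0, 0, 0.015]], [0, [0, 0, 0], [0, 0, 0]]]'

```text
clock: 12.55
ee_pos: [571.9, 147.4, 199.6]
orientation: [[0.687, 0.727, -0.004], [0.727, -0.687, -0.0], [-0.003, -0.003, -1.0]]
wrist_force: [-7.5, -0.2, 4.1]
gripper_width: 44.0
```

```bash
python3 st.py; python3 look.py s7; python3 ang.py s7; python3 st.py
```

```text
12.55 [571.92 147.4  199.64] yaw 0.8133 q6 0.9134 F [-7.5  -0.21  4.14] T [0.068 1.451 0.128] e6 0.18 w 43.971135974746296
red 2 [355.  176.5] local [ 14.9 -29.1] r 32.7 ang -1.097 (dial if yellow) 0.474
red 8 [372.8 183.9] local [59.9 -2.6] r 60.0 ang -0.043 (dial if yellow) 1.528
yel 4 [352.5 167. ] local [-30.7 -17. ] r 35.1 ang -2.635 (dial if yellow) -1.065
12.6 [571.92 147.38 199.6 ] yaw 0.8134 q6 0.9133 F [-7.57  0.5   4.59] T [0.011 1.45  0.115] e6 0.133 w 43.524264754374535
```

arm_command --moves '[[0, [0, 0, 0], [0, 0, 0.01]], [0, [0, 0, 0], [0, 0, 0]]]'

```text
clock: 12.8
ee_pos: [571.9, 147.4, 199.6]
orientation: [[0.694, 0.72, -0.004], [0.72, -0.694, -0.0], [-0.003, -0.003, -1.0]]
wrist_force: [-7.1, -0.5, 4.5]
gripper_width: 43.7
```

```bash
python3 st.py
python3 - <<'E'
from h import *
for i in range(4):
    manip.snapshot('scene');o=manip.observe();print(o['wrist_torque'][2].round(3),o['joint_efforts'][5].round(3))
E
```

```text
12.8 [571.91 147.39 199.61] yaw 0.8035 q6 0.9233 F [-7.11 -0.47  4.51] T [0.061 1.456 0.19 ] e6 0.223 w 43.70749141664475
0.225 0.192
0.232 0.188
0.185 0.188
0.205 0.188
```

Held steady, the wrist torque (0.21) and the joint effort (0.19) agree, and both rise with the turn as the stop spring should. I'll press a little more and hold.

arm_command --moves '[[0, [0, 0, 0], [0, 0, 0.015]], [0, [0, 0, 0], [0, 0, 0]], [0, [0, 0, 0], [0, 0, 0]]]'

```text
clock: 13.3
ee_pos: [571.9, 147.4, 199.6]
orientation: [[0.705, 0.709, -0.004], [0.709, -0.705, 0.0], [-0.003, -0.003, -1.0]]
wrist_force: [-7.6, -0.5, 6.5]
gripper_width: 43.9
```

```bash
python3 - <<'E'
from h import *
for i in range(4):
    snap('scene','s8_%d'%i);o=manip.observe();print(o['clock'],o['wrist_torque'][2].round(3),o['joint_efforts'][5].round(3),o['q'][5].round(4))
E
python3 ang.py s8_3
```

```text
13.35 0.231 0.215 0.9381
13.4 0.259 0.215 0.9381
13.45 0.162 0.216 0.9381
13.5 0.202 0.216 0.9381
red 2 [353.5 177. ] local [ 15.9 -33.4] r 37.0 ang -1.126 (dial if yellow) 0.445
red 8 [372.8 183.9] local [59.9 -2.6] r 60.0 ang -0.043 (dial if yellow) 1.528
yel 3 [353. 167.] local [-30.3 -15.8] r 34.2 ang -2.66 (dial if yellow) -1.09
```

arm_command --moves '[[0, [0, 0, 0], [0, 0, 0.005]], [0, [0, 0, 0], [0, 0, 0]], [0, [0, 0, 0], [0, 0, 0]], [0, [0, 0, 0], [0, 0, 0]], [0, [0, 0, 0], [0, 0, 0]], [0, [0, 0, 0], [0, 0, 0]], [0, [0, 0, 0], [0, 0, 0]], [0, [0, 0, 0], [0, 0, 0]]]'

```text
clock: 14.3
ee_pos: [571.9, 147.4, 199.6]
orientation: [[0.708, 0.706, -0.004], [0.706, -0.708, 0.0], [-0.003, -0.003, -1.0]]
wrist_force: [-7.9, -0.2, 4.7]
gripper_width: 43.7
```

```bash
python3 - <<'E'
from h import *
for i in range(4):
    snap('scene','s9_%d'%i);o=manip.observe();print(o['clock'],o['wrist_torque'][2].round(3),o['joint_efforts'][5].round(3),o['q'][5].round(4))
E
python3 ang.py s9_3
```

```text
14.35 0.319 0.286 0.9429
14.4 0.326 0.286 0.9429
14.45 0.314 0.286 0.9429
14.5 0.241 0.286 0.9429
red 8 [372.8 183.9] local [59.9 -2.6] r 60.0 ang -0.043 (dial if yellow) 1.528
yel 2 [352.5 167. ] local [-30.7 -17. ] r 35.1 ang -2.635 (dial if yellow) -1.065
```

I held the press for over 0.7 s at about 0.29 N m total, roughly 0.23–0.29 on the stop. Now I'll release, rise and move to the cover grip.

arm_command --moves '[[100, [0, 0, 0], [0, 0, 0]], [100, [0, 0, 0], [0, 0, 0]], [100, [0, 0, 0], [0, 0, 0]], [100, [0, 0, 0], [0, 0, 0]], [100, [0, 0, 0], [0, 0, 0]], [100, [0, 0, -0.02], [0, 0, 0]], [100, [0, 0, -0.03], [0, 0, 0]], [100, [0, 0, -0.02], [0, 0, 0]]]'

```text
clock: 15.3
ee_pos: [573.8, 147.2, 271.5]
orientation: [[0.709, 0.705, 0.002], [0.705, -0.709, 0.0], [0.002, 0.001, -1.0]]
wrist_force: [-0.3, 0.3, 0.3]
gripper_width: 93.9
```

arm_command --moves '[[100, [-0.0134, 0.0401, 0], [0, 0, 0]], [100, [-0.0134, 0.0401, 0], [0, 0, 0]], [100, [-0.0134, 0.0401, 0], [0, 0, 0]], [100, [0, 0, 0], [0, 0, -0.145]], [100, [0, 0, 0], [0, 0, -0.145]], [100, [0, 0, 0], [0, 0, -0.145]], [100, [0, 0, 0], [0, 0, -0.145]], [100, [0, 0, 0], [0, 0, -0.145]]]'

```text
clock: 16.1
ee_pos: [629.9, 33.4, 269.6]
orientation: [[0.057, 0.998, 0.0], [0.998, -0.057, -0.0], [-0.0, 0.0, -1.0]]
wrist_force: [0.4, 0.7, 0.5]
gripper_width: 94.0
```

arm_command --moves '[[100, [0, 0, 0], [0, 0, 0]], [100, [0, 0, 0], [0, 0, 0]]]'

```text
clock: 16.3
ee_pos: [629.7, 33.6, 269.6]
orientation: [[0.066, 0.998, 0.0], [0.998, -0.066, -0.0], [-0.0, 0.0, -1.0]]
wrist_force: [-0.3, 0.4, 0.1]
gripper_width: 94.1
```

```bash
python3 st.py; python3 look.py s10; python3 ang.py s10
python3 - <<'E'
import cv2
im=cv2.imread('pics/s10.png')[90:270,270:450]
cv2.imwrite('pics/s10b.png',cv2.resize(im,None,fx=3.3,fy=3.3,interpolation=cv2.INTER_CUBIC))
E
```

```text
16.3 [629.71  33.55 269.59] yaw 1.5047 q6 0.0295 F [-0.29  0.39  0.06] T [-0.027 -0.083  0.022] e6 -0.034 w 94.10328064880397
red 9 [372.7 184. ] local [60.4 -3. ] r 60.4 ang -0.049 (dial if yellow) 1.522
```

View pics/s10b.png

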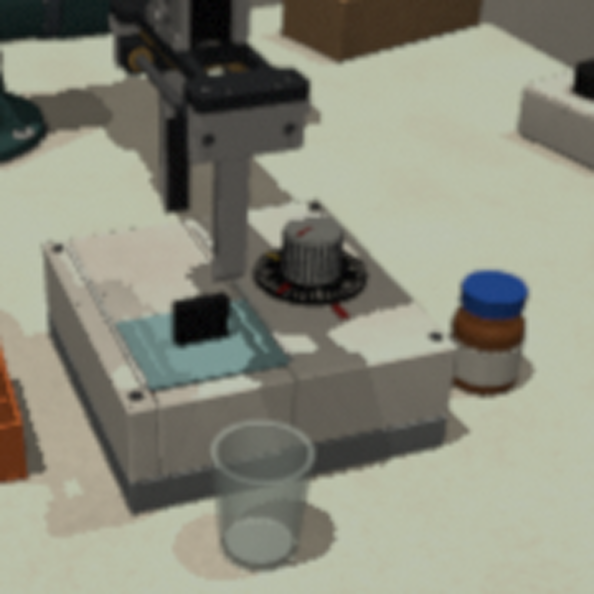

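The dial stays near −1.0 after release, and the gripper is over the black rib. Now I'll descend and close on it.

arm_command --moves '[[100, [0, -0.0013, 0.03], [0, 0, 0]], [100, [0, 0, 0.025], [0, 0, 0]], [100, [0, 0, 0.015], [0, 0, 0]], [100, [0, 0, 0], [0, 0, 0]], [100, [0, 0, 0], [0, 0, 0]]]'

```text
clock: 16.85
ee_pos: [628.6, 33.7, 200.2]
orientation: [[0.064, 0.998, 0.001], [0.998, -0.064, -0.0], [-0.0, 0.001, -1.0]]
wrist_force: [0.4, -0.7, 0.9]
gripper_width: 93.8
```

arm_command --moves '[[0, [0, 0, 0], [0, 0, 0]], [0, [0, 0, 0], [0, 0, 0]], [0, [0, 0, 0], [0, 0, 0]], [0, [0, 0, 0], [0, 0, 0]], [0, [0, 0, 0], [0, 0, 0]], [0, [0, 0, 0], [0, 0, 0]], [0, [0, 0, 0], [0, 0, 0]], [0, [0, 0, 0], [0, 0, 0]]]'

```text
clock: 17.65
ee_pos: [628.3, 33.7, 199.6]
orientation: [[0.063, 0.998, -0.0], [0.998, -0.063, -0.0], [-0.0, -0.0, -1.0]]
wrist_force: [-0.9, -1.4, -0.2]
gripper_width: 33.4
```

```bash
python3 st.py
```

```text
17.65 [628.32  33.68 199.58] yaw 1.5078 q6 0.0265 F [-0.93 -1.37 -0.18] T [-0.041 -0.001  0.026] e6 0.0 w 33.40354018774069
```

arm_command --moves '[[0, [0, 0, 0], [0, 0, 0]], [0, [0, 0, 0], [0, 0, 0]], [0, [0, 0, 0], [0, 0, 0]], [0, [0, 0, 0], [0, 0, 0]], [0, [0, 0, 0], [0, 0, 0]], [0, [0, 0, 0], [0, 0, 0]]]'

```text
clock: 18.25
ee_pos: [628.0, 33.7, 199.6]
orientation: [[0.063, 0.998, -0.001], [0.998, -0.063, -0.0], [-0.0, -0.001, -1.0]]
wrist_force: [-2.1, -0.1, 1.1]
gripper_width: 11.9
```

```bash
python3 st.py
```

```text
18.25 [628.04  33.67 199.63] yaw 1.5078 q6 0.0265 F [-2.13 -0.07  1.09] T [-0.031  0.309  0.057] e6 0.029 w 11.948153648727782
```

The rib is gripped (11.9 mm). I'll slide it towards the robot.

arm_command --moves '[[0, [0, -0.005, 0], [0, 0, 0]], [0, [0, -0.01, 0], [0, 0, 0]], [0, [0, -0.01, 0], [0, 0, 0]], [0, [0, -0.01, 0], [0, 0, 0]], [0, [0, -0.01, 0], [0, 0, 0]], [0, [0, -0.01, 0], [0, 0, 0]], [0, [0, -0.01, 0], [0, 0, 0]], [0, [0, -0.01, 0], [0, 0, 0]]]'

```text
clock: 19.05
ee_pos: [552.6, 38.4, 199.6]
orientation: [[0.063, 0.998, 0.0], [0.998, -0.063, -0.0], [-0.0, 0.0, -1.0]]
wrist_force: [3.5, -0.2, -1.6]
gripper_width: 11.8
```

arm_command --moves '[[0, [0, -0.002, 0], [0, 0, 0]], [0, [0, -0.001, 0], [0, 0, 0]], [0, [0, -0.001, 0], [0, 0, 0]], [0, [0, 0, 0], [0, 0, 0]]]'

```text
clock: 19.45
ee_pos: [549.5, 38.5, 199.6]
orientation: [[0.063, 0.998, -0.001], [0.998, -0.063, -0.0], [-0.0, -0.001, -1.0]]
wrist_force: [0.5, -1.7, -2.5]
gripper_width: 11.7
```

```bash
python3 st.py
```

```text
19.45 [549.5   38.54 199.6 ] yaw 1.5077 q6 0.0303 F [ 0.52 -1.69 -2.53] T [-0.155 -0.444  0.02 ] e6 0.033 w 11.701884758357954
```

arm_command --moves '[[0, [0, -0.001, 0], [0, 0, 0]], [0, [0, -0.001, 0], [0, 0, 0]]]'

```text
clock: 19.65
ee_pos: [547.9, 38.7, 199.6]
orientation: [[0.063, 0.998, 0.001], [0.998, -0.063, -0.0], [-0.0, 0.001, -1.0]]
wrist_force: [5.0, -0.7, -4.1]
gripper_width: 11.7
```

arm_command --moves '[[0, [0, -0.001, 0], [0, 0, 0]], [0, [0, 0, 0], [0, 0, 0]]]'

```text
clock: 19.85
ee_pos: [547.7, 38.7, 199.6]
orientation: [[0.063, 0.998, 0.003], [0.998, -0.063, -0.0], [-0.0, 0.003, -1.0]]
wrist_force: [7.8, -1.2, -5.7]
gripper_width: 11.6
```

arm_command --moves '[[0, [0, -0.001, 0], [0, 0, 0]], [0, [0, 0, 0], [0, 0, 0]]]'

```text
clock: 20.05
ee_pos: [547.5, 38.7, 199.7]
orientation: [[0.063, 0.998, 0.006], [0.998, -0.063, -0.0], [-0.0, 0.006, -1.0]]
wrist_force: [9.3, -1.3, -6.2]
gripper_width: 11.5
```

arm_command --moves '[[25, [0, 0, 0], [0, 0, 0]], [25, [0, 0, 0], [0, 0, 0]], [25, [0, 0, 0], [0, 0, 0]], [25, [0, 0, -0.03], [0, 0, 0]], [25, [0, 0, -0.04], [0, 0, 0]], [25, [0, 0, -0.05], [0, 0, 0]], [25, [-0.04, -0.03, 0], [0, 0, 0]], [25, [-0.04, -0.03, 0], [0, 0, 0]]]'

```text
clock: 20.85
ee_pos: [480.6, -37.2, 322.4]
orientation: [[0.06, 0.998, 0.004], [0.998, -0.06, -0.001], [-0.001, 0.004, -1.0]]
wrist_force: [0.0, -1.3, 0.5]
gripper_width: 23.6
```

arm_command --moves '[[25, [-0.04, -0.03, 0], [0, 0, 0]], [25, [-0.04, -0.03, 0], [0, 0, 0]], [25, [-0.04, -0.03, 0], [0, 0, 0]], [25, [-0.04, 0, 0], [0, 0, 0]], [25, [-0.04, 0, 0], [0, 0, 0]], [25, [-0.04, 0, 0], [0, 0, 0]], [25, [0, 0, 0], [0, 0, 0]], [25, [0, 0, 0], [0, 0, 0]]]'

```text
clock: 21.65
ee_pos: [375.3, -271.2, 319.5]
orientation: [[0.065, 0.998, -0.001], [0.998, -0.065, 0.001], [0.001, -0.001, -1.0]]
wrist_force: [0.4, 0.5, 0.5]
gripper_width: 23.3
```

```bash
python3 st.py
python3 - <<'E'
from h import *
a=snap('top','top9');b=snap('scene','s11')
f=lambda i,x,y:cv2.resize(np.ascontiguousarray(i[y:y+150,x:x+150,::-1]),None,fx=2.6,fy=2.6,interpolation=cv2.INTER_CUBIC)
cv2.imwrite('pics/c9.png',np.hstack([f(a,190,150),f(b,285,120)]))
E
python3 ang.py s11
```

```text
21.65 [ 375.26 -271.17  319.53] yaw 1.5061 q6 -0.6839 F [0.39 0.49 0.46] T [ 0.009 -0.072  0.017] e6 -0.017 w 23.332915409759977
red 6 [355.  177.2] local [ 17.8 -30.3] r 35.2 ang -1.039 (dial if yellow) 0.532
red 10 [372.5 183.5] local [58.2 -2.4] r 58.2 ang -0.041 (dial if yellow) 1.529
yel 3 [352. 167.] local [-31.1 -18.2] r 36.0 ang -2.612 (dial if yellow) -1.041
yel 6 [341.  193.5] local [ 74.4 -88.1] r 115.3 ang -0.869 (dial if yellow) 0.702
```

View pics/c9.png

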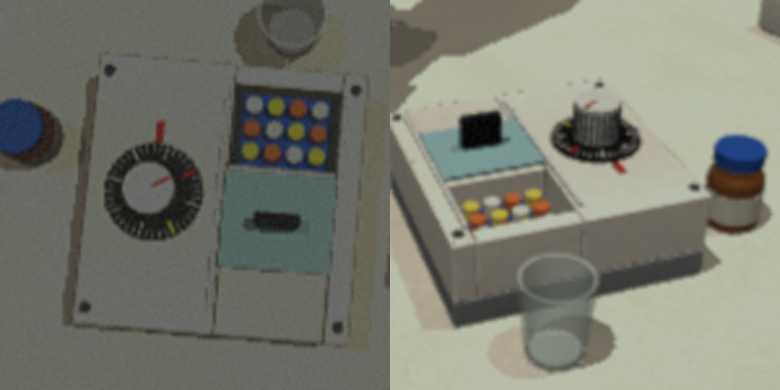

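The cover is open and shows the vials. The dial reads about −1.04, and the jar and beaker are in place. One last check measures the cover travel and whether the loose items moved.

Run:
```python
from h import *
for n in('top0','top9'):
    h=cv2.cvtColor(cv2.imread(f'pics/{n}.png'),cv2.COLOR_BGR2HSV)
    def cen(lo,hi,b):
        m=np.zeros(h.shape[:2],np.uint8);m[b[1]:b[3],b[0]:b[2]]=cv2.inRange(h,lo,hi)[b[1]:b[3],b[0]:b[2]]
        _,_,s,c=cv2.connectedComponentsWithStats(m);return c[1+s[1:,4].argmax()]
    r=cen((0,0,0),(180,255,45),(280,185,318,250))
    print(n,'rib',onplane('top',[r],122)[0].round(1),'cap',cen((105,150,40),(125,255,255),(180,180,215,215)).round(1),'tip',cen((5,150,60),(20,255,255),(340,200,395,275)).round(1))
```

```text
top0 rib [626.3  34.2 122. ] cap [195.4 198.2] tip [364.3 237.8]
top9 rib [547.1  38.9 122. ] cap [195.5 197.9] tip [364.3 237.9]
```

```bash
python3 -c "
from station import manip
print(manip.hand_in())"
```

```text
the job is handed in; nothing more can be done
None
```

The lock box is open and the job is handed in, about 22 s into the 64 s allowed.

- **Numbers:** I turned the dial right to 38, where it read about −0.30 and paused about 0.8 s. I then turned it left to 2, where it read about +0.32 and paused about 0.75 s.
- **Soft stop:** Turning right again, I felt the stop at roughly −1.0 rad. I held the final press about 0.7 s at 0.29–0.30 N m total, which is about 0.24–0.3 N m on the stop. After I let go, the dial rested at about −1.04.
- **Cover:** I slid the cover until the force rose to 9 N against its end, then let go. The arm moved 80.5 mm and the top camera measured 79.3 mm, which agree within calibration. The picture shows the cover open with the vials exposed.
- **Other items:** The jar and tip box are within 0.3 pixel of where they started. I checked the beaker only by eye, and it looks unmoved. The robot is clear of everything.

**Less certain:** While I was easing onto the stop, wrist-torque readings jumped between 0.06 and 0.25 N m, and one step raised the torque less than the stop's spring rate predicts. The final steady readings of wrist torque and joint effort agreed, so the press torque is good to about 0.06 N m.

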